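# Put the sealed vials back in the trays for their size

### The job

Clear up after the sterility test run: four sealed glass vials of three sizes were left standing about on the bench. Put each one back, upright, in the low steel tray that already holds a vial of its own size. Set the vials down rather than drop them, knock none over, and leave the vials already in the trays where they stand.

Things in the scene. Friction and masses are not known exactly. Their poses are not given: they have to be found in the camera images.
- vial_small: To be put away: small sealed clear-glass vial: 24 mm across, 45 mm tall, about 25 g; straight glass side up to 30 mm, then shoulder, neck and 21 mm crimp cap. Origin: centre of its foot, z up its axis. Starts on the bench before the trays, in a loose row with the others, a white screw-cap bottle and stacked agar plates.
- vial_medium_a: To be put away: medium sealed clear-glass vial: 40 mm across, 73 mm tall, about 85 g; straight glass side up to 52 mm, then shoulder, neck and 21 mm crimp cap. Origin: centre of its foot, z up its axis. One of two alike. Starts on the bench before the trays, in a loose row with the others, a white screw-cap bottle and stacked agar plates.
- vial_medium_b: To be put away: medium sealed clear-glass vial: 40 mm across, 73 mm tall, about 85 g; straight glass side up to 52 mm, then shoulder, neck and 21 mm crimp cap. Origin: centre of its foot, z up its axis. One of two alike. Starts on the bench before the trays, in a loose row with the others, a white screw-cap bottle and stacked agar plates.
- vial_large: To be put away: large sealed clear-glass vial: 52 mm across, 107 mm tall, about 170 g; straight glass side up to 80 mm, then shoulder, neck and 21 mm crimp cap. Origin: centre of its foot, z up its axis. Starts on the bench before the trays, in a loose row with the others, a white screw-cap bottle and stacked agar plates.
- tray_small: Tray for small vials, known by the small vial in it (the three trays are alike). Bare steel, fixed, 96 mm (x) by 180 mm (y) by 10 mm high, walls and floor 3 mm thick. Origin: centre of its underside. x points away from the robot, y to its left, within 10 degrees. Room for one more in line along y beside the vial in it.
- tray_medium: Tray for medium vials, known by the medium vial in it (the three trays are alike). Bare steel, fixed, 96 mm (x) by 180 mm (y) by 10 mm high, walls and floor 3 mm thick. Origin: centre of its underside. x points away from the robot, y to its left, within 10 degrees. Room for two more in line along y beside the vial in it.
- tray_large: Tray for large vials, known by the large vial in it (the three trays are alike). Bare steel, fixed, 96 mm (x) by 180 mm (y) by 10 mm high, walls and floor 3 mm thick. Origin: centre of its underside. x points away from the robot, y to its left, within 10 degrees. Room for one more in line along y beside the vial in it.
- kept_small: Already in its tray, to be left there: small sealed clear-glass vial: 24 mm across, 45 mm tall, about 25 g; straight glass side up to 30 mm, then shoulder, neck and 21 mm crimp cap. Origin: centre of its foot, z up its axis. Stands in tray_small, within 40 mm of the middle along the tray's y.
- kept_medium: Already in its tray, to be left there: medium sealed clear-glass vial: 40 mm across, 73 mm tall, about 85 g; straight glass side up to 52 mm, then shoulder, neck and 21 mm crimp cap. Origin: centre of its foot, z up its axis. Stands in tray_medium, 50 to 58 mm from the middle towards the tray's -y end.
- kept_large: Already in its tray, to be left there: large sealed clear-glass vial: 52 mm across, 107 mm tall, about 170 g; straight glass side up to 80 mm, then shoulder, neck and 21 mm crimp cap. Origin: centre of its foot, z up its axis. Stands in tray_large, 38 to 52 mm from the middle towards the tray's +y end.

How it is judged:
At the end, for the whole second after the job is handed in: Each of the four vials stands upright (within 0.1 rad) and at rest on the inner floor of the tray for its size, clear of the rim; the three vials that were already in the trays are upright and within 15 mm of where they stood; nothing is held (x of vial_small in the frame of tray_small between -0.037 and 0.037 m and y of vial_small in the frame of tray_small between -0.079 and 0.079 m and z of vial_small in the frame of tray_small between 0 and 0.007 m and angle between each of vial_small, vial_medium_a, vial_medium_b, vial_large, kept_small, kept_medium, kept_large's own z axis and vertical below 0.1 rad and linear speed of each of vial_small, vial_medium_a, vial_medium_b, vial_large, kept_small, kept_medium, kept_large below 0.02 m/s and angular speed of each of vial_small, vial_medium_a, vial_medium_b, vial_large below 0.3 rad/s and x of vial_medium_a in the frame of tray_medium between -0.029 and 0.029 m and y of vial_medium_a in the frame of tray_medium between -0.071 and 0.071 m and z of vial_medium_a in the frame of tray_medium between 0 and 0.007 m and x of vial_medium_b in the frame of tray_medium between -0.029 and 0.029 m and y of vial_medium_b in the frame of tray_medium between -0.071 and 0.071 m and z of vial_medium_b in the frame of tray_medium between 0 and 0.007 m and x of vial_large in the frame of tray_large between -0.023 and 0.023 m and y of vial_large in the frame of tray_large between -0.065 and 0.065 m and z of vial_large in the frame of tray_large between 0 and 0.007 m and distance of each of kept_small, kept_medium, kept_large from where it was at the start of the episode below 0.015 m); the robot touches nothing.
It fails at once if a vial is dropped: nothing touches it while its foot is more than 28 mm above the bench ((height (world z) of vial_small above 0.028 m and contact force between vial_small and anything else below 0.001 N) or (height (world z) of vial_medium_a above 0.028 m and contact force between vial_medium_a and anything else below 0.001 N) or (height (world z) of vial_medium_b above 0.028 m and contact force between vial_medium_b and anything else below 0.001 N) or (height (world z) of vial_large above 0.028 m and contact force between vial_large and anything else below 0.001 N)).
It fails at once if a vial is knocked over (angle between any of vial_small, vial_medium_a, vial_medium_b, vial_large, kept_small, kept_medium, kept_large's own z axis and vertical above 0.9 rad).
It fails at once if a vial already in a tray is pushed more than 30 mm or lifted out (distance of any of kept_small, kept_medium, kept_large from where it was at the start of the episode above 0.03 m).
It also fails if it takes over 109 s, if anything falls off the work surface, if the arm or the gripper's body presses on something with over 40 N, if the wrist force passes 120 N, or if a joint passes its speed limit or range.

### The arm

A 6-joint arm with a two-finger parallel gripper is mounted at the origin on the work surface. World frame = base frame: x ahead of the robot, y to its left, z up, the work surface at z = 0. Lengths are in m, angles in rad, forces in N, time in s.
With the tool pointing down it reaches from about 0.225 to 0.875 m from the base axis. Payload 3.4 kg.
Tool frame: the origin (TCP) lies between the finger pads; the fingertips stand 19 mm ahead of it and the grasp point (between the pads) is the TCP; z points along the fingers, y is the line along which they close (so a half turn about z gives the same grasp; the last joint's range is limited). The gripper opens to 85 mm and grips with 20 to 120 N. Pads are 22 mm wide; open, the fingers measure 114 mm over their backs; the gripper's body (76 mm by 85 mm) begins 54 mm behind the grasp point. The pads swing forward as they close: fully open they stand 13 mm farther back than shut.
Start: joints at [-1.242, 0.276, 1.505, -0, 1.361, -0.121], TCP at [0.25, -0.518, 0.214] pointing down, gripper open.
Joint ranges: [-2.89, 2.89], [-0.75, 2.08], [0.22, 2.7], [-1.18, 4.32], [0.11, 2.71], [-2.7, 2.7]. Speed limits (rad/s): [2.57, 2.57, 3.14, 3.14, 3.14, 3.14].

### API

Orientations are given as a unit quaternion [w, x, y, z].
In Python, from rig import get_state, imaging, ticket gives the robot as it stands. The module is installed in compiled form; this text tells all that it offers.
- The arm moves only by the shell command python3 -m inch 'ROWS' [FORCE]. ROWS is JSON, a list of rows, each an object with "claw": the opening, from -1 (shut) to 1 (fully open); "travel": the shift along the world's x, y, z in units of 200 mm (1.0 is 200 mm), a list of three; "turn": the turn about the world's z in units of 180 degrees (1.0 is 180 degrees). A call has 1 to 5 rows; each row is the pose to reach, as a shift and turn from the pose commanded when the call began, turning the shorter way round; what a row does not reach only later rows make up. A row lasts 1/10 s, in which the tool goes at most 50 mm and 8.59 degrees, less where a joint would pass 70% of its speed; a pose out of reach is approached as far as the arm can. A call with a number of a shift or a turn outside -1 to 1 is refused whole. A call with a gripper value outside its range is refused whole. The fingers move at their own pace and stop on an object; FORCE is the grip in N (left out, the last holds). Time passes only in rows, so rows that repeat a pose let the fingers close. It gives the time, the measured TCP pose, the force, the opening and the grip force at its end, in the units of the state.
- get_state(): the state, without advancing time (a new reading comes with each control period).
- imaging.get_image(name): name is "side" or "top" or "wrist"; returns the picture (480x640x3 uint8, red, green, blue); there is no depth.
- imaging.camera_params(name): a dict with "camera_matrix" (3x3 intrinsics, pixels), "cam_to_world" (4x4, takes a point from camera to world coordinates); the wrist camera has in their place "T_tool_cam" (4x4, takes a point from camera to tool coordinates, whose origin is the TCP and whose axes are the flange's). Camera axes: x right, y down, z forward; pixel columns grow to the right and rows downward; lengths in m; the calibration is good to about 2 mm. The wrist camera is an equidistant fisheye: a pixel r from the principal point sees the ray r / f radians off the axis. A picture is of the moment at which its call begins: read the wrist's pose just before it. camera_params takes no time and is no camera call.
- ticket.sign_off(): hands the job in; it is judged then, once.
The state is a dict: "clock": time; "qpos": joint angles; "qd": joint speeds; "effort": joint torques, N m; "position": TCP position; "ee_rot": TCP orientation; "contact_force": force on the tool from outside, world axes, zero at the start; "moment": the same for the moment, N m; "width": finger opening in m; "gripper_force": force on a finger pad.
Only numpy, scipy, OpenCV 4.12 (cv2) and the standard library are available. Lean on these libraries where they do the work, as an engineer would, in place of code of your own. Each camera call takes 0.05 s, during which the arm holds its last target. There are 200 camera calls.

## Working session

There is one attempt and no reset: what is moved stays moved. The work goes in short steps, Python scripts to look and compute and a shell command to move; the robot and the scene stay as the last step left them, time stands still between calls to the robot, and variables do not carry over. Pictures are saved under pics/ and viewed, at most 14 in all, crops included, and the job is handed in when it is done.

```bash
mkdir -p pics
python3 - <<'E'
from rig import get_state, imaging
import cv2,numpy as np
np.set_printoptions(precision=4,suppress=True)
s=get_state(); print(s['clock'],s['position'],s['ee_rot'],s['width'])
for n in ('top','side'):
    cv2.imwrite(f'pics/{n}0.png',imaging.get_image(n)[:,:,::-1]); p=imaging.camera_params(n); print(n,p['camera_matrix'],p['cam_to_world'])
p=imaging.camera_params('wrist');print(p)
E
```

```text
0.0 [ 0.2498 -0.5173  0.2128] [-0.0009  0.9748  0.223  -0.0001] 0.08523307737262815
top [[618.3096   0.     324.8742]
 [  0.     618.3096 243.7032]
 [  0.       0.       1.    ]] [[-0.0031 -0.9936  0.1126  0.3742]
 [-0.9999  0.0013 -0.0163 -0.0011]
 [ 0.016  -0.1126 -0.9935  1.0542]
 [ 0.      0.      0.      1.    ]]
side [[459.7876   0.     323.9726]
 [  0.     459.7876 240.7958]
 [  0.       0.       1.    ]] [[-0.9151 -0.304   0.2651  0.2744]
 [-0.4032  0.7061 -0.5821  0.4284]
 [-0.0102 -0.6395 -0.7687  0.6247]
 [ 0.      0.      0.      1.    ]]
{'camera_matrix': array([[371.6483,   0.    , 320.5382],
       [  0.    , 371.6483, 240.7528],
       [  0.    ,   0.    ,   1.    ]]), 'T_tool_cam': array([[ 0.0015, -0.9596, -0.2814,  0.0725],
       [ 1.    ,  0.0014,  0.0006, -0.0012],
       [-0.0002, -0.2814,  0.9596, -0.1594],
       [ 0.    ,  0.    ,  0.    ,  1.    ]])}
```

View pics/top0.png

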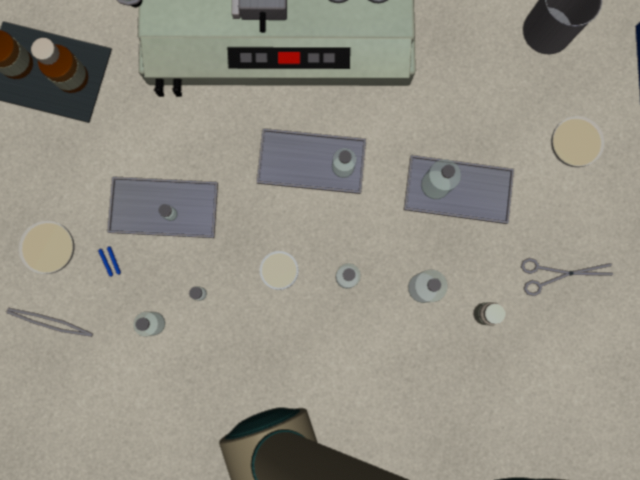

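View pics/side0.png

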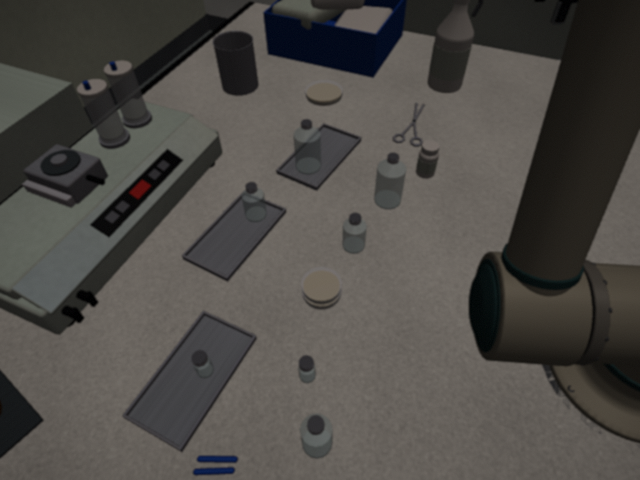

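Top shows trays from left (+y): small (vial cap at 167,212), medium (345,158), large (447,174). On the bench, caps are at about (146,323) medium, (197,293) small, (348,275) medium and (434,285) large, with agar at (279,270) and the white bottle at (490,313). Next I'll refine the caps with image code and triangulate.

```bash
cat > h.py <<'E'
import numpy as np,cv2
from rig import imaging,get_state
np.set_printoptions(precision=4,suppress=True)
def ray(n,uv):
    p=imaging.camera_params(n);d=np.linalg.inv(p['camera_matrix'])@[uv[0],uv[1],1];T=p['cam_to_world']
    return T[:3,3],T[:3,:3]@d
def atz(n,uv,z):
    o,d=ray(n,uv);return o+d*(z-o[2])/d[2]
def tri(a,b):
    (o1,d1),(o2,d2)=ray('top',a),ray('side',b)
    st=np.linalg.lstsq(np.c_[d1,-d2],o2-o1,rcond=None)[0]
    A,B=o1+st[0]*d1,o2+st[1]*d2
    return (A+B)/2,np.linalg.norm(A-B)
E
cat > m.py <<'E'
from h import *
P={'mA':((146,323),(316,424)),'s':((197,293),(306,362)),'mB':((348,274),(354,219)),'l':((434,285),(393,158)),'ks':((166,211),(200,355)),'km':((345,157),(252,188)),'kl':((448,173),(306,125))}
im={n:cv2.imread(f'pics/{n}0.png') for n in('top','side')}
tiles=[]
for k,v in P.items():
    uv=[]
    for n,c in zip(('top','side'),v):
        x,y=c[0]-20,c[1]-20; t=im[n][y:y+40,x:x+40]
        g=t.astype(int).sum(2)/3; w=g[12:28,12:28]; th=(w.min()+np.median(g))/2
        lab=cv2.connectedComponentsWithStats((g<th).astype(np.uint8))
        i=lab[1][20,20]; cc=lab[3][i]; uv.append(cc+[x,y])
        T=cv2.resize(t,None,fx=4,fy=4,interpolation=cv2.INTER_CUBIC)
        cv2.drawMarker(T,tuple(int(4*q+2) for q in cc),(0,0,255),0,8); cv2.putText(T,k,(3,14),0,.5,(0,255,255))
        for q in range(0,160,40): T[:3,q]=T[q,:3]=(0,255,0)
        tiles.append(T)
    p,e=tri(*uv);print(k,*np.round(uv,1),p,round(e,4))
tiles.append(tiles[0]*0)
cv2.imwrite('pics/tiles.png',np.vstack([np.hstack(tiles[i:i+5]) for i in(0,5,10)]))
cv2.imwrite('pics/trays.png',cv2.resize(im['top'][120:250,100:520],(800,248),interpolation=cv2.INTER_CUBIC))
E
python3 m.py
```

```text
mA [142.2 323.7] [315.3 424.7] [0.3605 0.2703 0.0711] 0.0019
s [195.6 292.7] [305.8 363.6] [0.41   0.1935 0.0413] 0.0022
mB [348.6 274.2] [354.6 218.8] [ 0.4377 -0.0546  0.0698] 0.0019
l [433.7 284.5] [392.6 158.1] [ 0.4193 -0.1839  0.1034] 0.0018
ks [164.7 210. ] [199.1 358. ] [0.5452 0.246  0.0463] 0.0015
km [344.6 156.5] [251.  198.2] [ 0.6354 -0.0514  0.0426] 0.0008
kl [447.7 171. ] [306.  124.4] [ 0.597  -0.2095  0.1056] 0.0016
```

View pics/tiles.png

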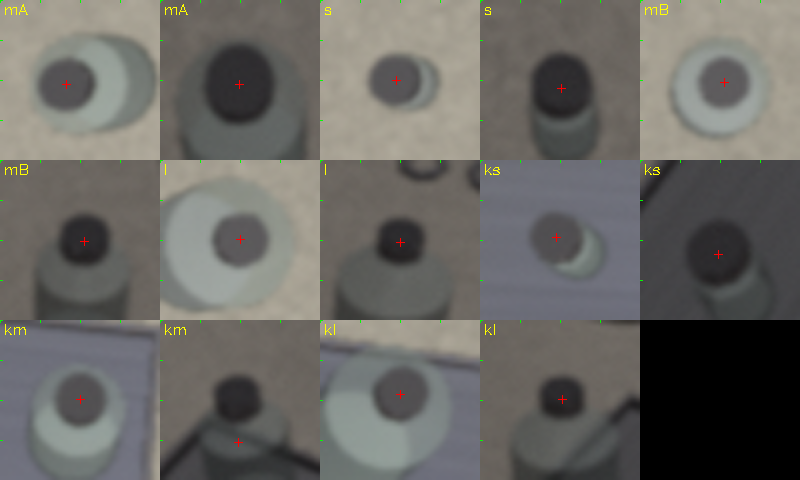

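View pics/trays.png

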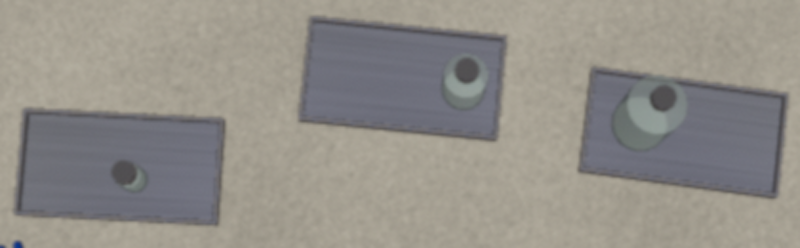

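Caps marked correctly except km in the side view, which is really about (251.5,187). The tray corners read cleanly in the crop. Next: tray poses.

```bash
cat > t.py <<'E'
from h import *
C={'s':[(24,108),(224,118),(218,225),(15,214)],'m':[(311,17),(506,36),(497,139),(300,121)],'l':[(592,68),(786,94),(777,196),(580,171)]}
S={'s':[(125,413),(204,312),(256,338),(182,448)],'m':[(184,256),(248,187),(286,211),(228,278)],'l':[(277,167),(323,124),(362,139),(316,188)]}
# order: C = far-left, far-right, near-right, near-left ; side list reordered to match
M={}
for k in C:
    uv=[np.array(c)/1.9048+[100,120] for c in C[k]]
    q=np.array([atz('top',u,.01) for u in uv])[:,:2]
    c=q.mean(0);y=(q[0]-q[1]+q[3]-q[2])/2;x=(q[0]-q[3]+q[1]-q[2])/2
    ya=np.arctan2(-y[0],y[1]);M[k]=(c,ya)
    t=[tri(u,s) for u,s in zip(uv,S[k])]
    print(k,c,'yaw',np.degrees(ya),'x',np.linalg.norm(x),'y',np.linalg.norm(y),'z',[round(p[2],3) for p,e in t],[round(e,3) for p,e in t])
km=tri((344.6,156.5),(251.5,187));print('km',km)
V={'s':[.5452,.246],'m':km[0][:2],'l':[.597,-.2095]}
for k in M:
    c,a=M[k];R=np.array([[np.cos(a),-np.sin(a)],[np.sin(a),np.cos(a)]])
    print(k,'kept local',R.T@(np.array(V[k])-c))
    for yy in {'s':(.0,),'m':(.005,.057),'l':(-.045,)}[k]: print('   target',yy,c+R@[0,yy])
E
python3 t.py
```

```text
s [0.5556 0.2572] yaw -3.0498977674696874 x 0.09662378968993224 y 0.1800325203308689 z [np.float64(0.017), np.float64(0.007), np.float64(0.003), np.float64(0.015)] [np.float64(0.001), np.float64(0.001), np.float64(0.003), np.float64(0.0)]
m [0.6363 0.0038] yaw -5.462946951451975 x 0.0962505753042401 y 0.17830548288801606 z [np.float64(0.01), np.float64(0.025), np.float64(0.003), np.float64(0.011)] [np.float64(0.001), np.float64(0.005), np.float64(0.001), np.float64(0.002)]
l [ 0.5866 -0.2496] yaw -7.548460279321255 x 0.09503499840768756 y 0.17839421360995314 z [np.float64(0.021), np.float64(0.009), np.float64(0.004), np.float64(0.008)] [np.float64(0.001), np.float64(0.002), np.float64(0.001), np.float64(0.004)]
km (array([ 0.6277, -0.0494,  0.0745]), np.float64(0.0005582537115411473))
s kept local [-0.0098 -0.0117]
   target 0.0 [0.5556 0.2572]
m kept local [-0.0034 -0.0538]
   target 0.005 [0.6367 0.0088]
   target 0.057 [0.6417 0.0606]
l kept local [0.0051 0.0411]
   target -0.045 [ 0.5806 -0.2942]
```

```bash
python3 -m inch '[{"claw":1,"travel":[0.43,0.83,0],"turn":0.17},{"claw":1,"travel":[0.43,0.83,0],"turn":0.17},{"claw":1,"travel":[0.43,0.83,0],"turn":0.17},{"claw":1,"travel":[0.43,0.83,0],"turn":0.17},{"claw":1,"travel":[0.43,0.83,0],"turn":0.17}]' 40
python3 -m inch '[{"claw":1,"travel":[0.42,0.84,0],"turn":0.16},{"claw":1,"travel":[0.42,0.84,0],"turn":0.16},{"claw":1,"travel":[0.42,0.84,0],"turn":0.16},{"claw":1,"travel":[0.42,0.84,0],"turn":0.16},{"claw":1,"travel":[0.42,0.84,0],"turn":0.16}]'
```

```text
clock: 0.6
position: [0.3371, -0.3471, 0.2135]
ee_rot: [-0.001, 0.88, 0.475, 0.001]
contact_force: [0.1, -1.5, 0.1]
width: 0.0856
gripper_force: 0.0
clock: 1.1
position: [0.4212, -0.1806, 0.2136]
ee_rot: [-0.0, 0.735, 0.678, 0.001]
contact_force: [-0.3, -0.4, 0.8]
width: 0.0851
gripper_force: 0.0
```

```bash
cat >> h.py <<'E'
from scipy.spatial.transform import Rotation as Ro
def wray(uv,s):
    p=imaging.camera_params('wrist');K=p['camera_matrix'];T=p['T_tool_cam']
    d=(np.array(uv)-K[:2,2])/K[0,0];r=np.linalg.norm(d)
    v=np.r_[d/r*np.sin(r),np.cos(r)]
    R=Ro.from_quat(np.array(s['ee_rot'])[[1,2,3,0]]).as_matrix()
    return np.array(s['position'])+R@T[:3,3],R@T[:3,:3]@v
def watz(uv,s,z):
    o,d=wray(uv,s);return o+d*(z-o[2])/d[2]
def wproj(P,s):
    p=imaging.camera_params('wrist');K=p['camera_matrix'];T=p['T_tool_cam']
    R=Ro.from_quat(np.array(s['ee_rot'])[[1,2,3,0]]).as_matrix()
    q=T[:3,:3].T@(R.T@(np.array(P)-s['position'])-T[:3,3]);r=np.arctan2(np.hypot(q[0],q[1]),q[2])
    return K[:2,2]+K[0,0]*r*q[:2]/np.hypot(q[0],q[1])
def shot(name):
    import json
    s=get_state();im=imaging.get_image('wrist')[:,:,::-1];cv2.imwrite(f'pics/{name}.png',im)
    json.dump({k:np.array(s[k]).tolist() for k in('position','ee_rot')},open(f'pics/{name}.json','w'))
    return s
E
python3 - <<'E'
from h import *
s=shot('w1');print(wproj([.4193,-.1839,.107],s),wproj([.597,-.2095,.11],s),wproj([.5866,-.2496,.01],s))
E
```

```text
[317.707  238.9857] [531.5935 253.5077] [474.7771 260.6332]
```

View pics/w1.png

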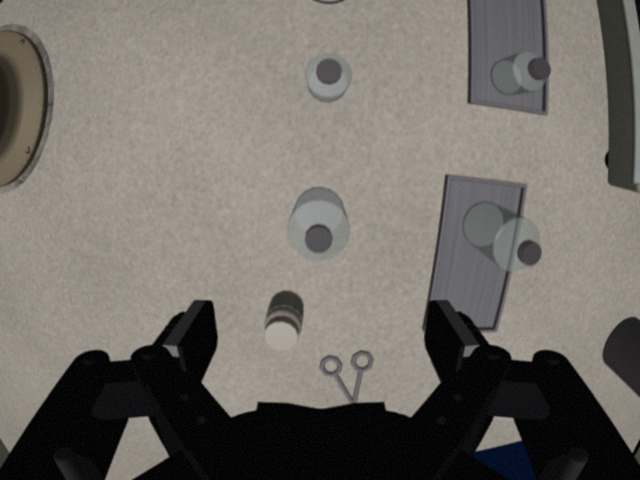

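The wrist view shows the large cap at (319,239), predicted (318,239), and the kept large cap at (530,252), predicted (532,254). The estimates hold, so I descend and grasp.

```bash
python3 -m inch '[{"claw":1,"travel":[-0.01,-0.015,-0.2],"turn":0},{"claw":1,"travel":[-0.01,-0.015,-0.4],"turn":0},{"claw":1,"travel":[-0.01,-0.015,-0.6],"turn":0},{"claw":1,"travel":[-0.01,-0.015,-0.75],"turn":0},{"claw":1,"travel":[-0.01,-0.015,-0.755],"turn":0}]'
python3 -m inch '[{"claw":-0.2,"travel":[0,0,0],"turn":0},{"claw":-0.2,"travel":[0,0,0],"turn":0},{"claw":-0.2,"travel":[0,0,0],"turn":0},{"claw":-0.2,"travel":[0,0,0],"turn":0},{"claw":-0.2,"travel":[0,0,0],"turn":0}]' 40
python3 -m inch '[{"claw":-0.2,"travel":[0,0,0],"turn":0},{"claw":-0.2,"travel":[0,0,0],"turn":0},{"claw":-0.2,"travel":[0,0,0],"turn":0},{"claw":-0.2,"travel":[0,0,0],"turn":0},{"claw":-0.2,"travel":[0,0,0],"turn":0}]'
```

```text
clock: 1.65
position: [0.4144, -0.1867, 0.0592]
ee_rot: [-0.004, 0.737, 0.676, -0.002]
contact_force: [-1.8, 0.8, -0.5]
width: 0.0855
gripper_force: 0.0
clock: 2.15
position: [0.4193, -0.1881, 0.0664]
ee_rot: [0.003, 0.736, 0.677, 0.0]
contact_force: [-3.5, 2.3, 19.9]
width: 0.0358
gripper_force: 32.6
clock: 2.65
position: [0.4193, -0.1881, 0.0664]
ee_rot: [0.003, 0.736, 0.677, 0.0]
contact_force: [-2.6, 0.5, 18.5]
width: 0.036
gripper_force: 32.4
```

Run:
```python
from h import *
s=shot('w2');print(s['moment'])
w=cv2.imread('pics/w2.png')
sd=imaging.get_image('side')[:,:,::-1]
cv2.imwrite('pics/c2.png',np.hstack([cv2.resize(w[150:450,150:450],(400,400)),cv2.resize(sd[80:280,280:480],(400,400),interpolation=cv2.INTER_CUBIC)]))
```

```text
[0.2134 0.6875 0.0004]
```

View pics/c2.png

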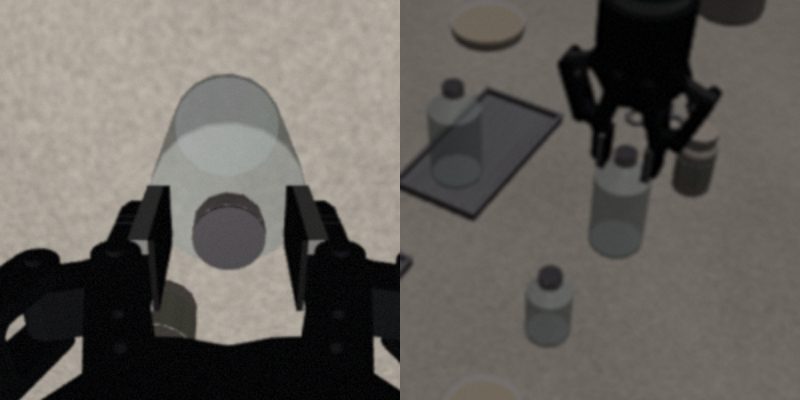

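The fingers appear to be at the cap/shoulder level rather than on the glass side. Checking against the projection.

Run:
```python
from h import *
s=get_state()
R=Ro.from_quat(np.array(s['ee_rot'])[[1,2,3,0]]).as_matrix()
for z in(.02,.0,-.02,-.04):
    for x in (-.011,.011): print(z,x,(wproj(s['position']+R@np.array([x,.018,z]),s)-150)*4/3)
print('cap',(wproj([.4193,-.1839,.107],s)-150)*4/3, 'foot',(wproj([.4193,-.1839,0],s)-150)*4/3)
p=imaging.camera_params('side');T=np.linalg.inv(p['cam_to_world'])
for z in(.02,0,-.02,-.054):
  q=p['camera_matrix']@(T@np.r_[s['position']+R@np.array([0,.018,z]),1])[:3];print(z,'side crop',(q[:2]/q[2]-[280,80])*2)
```

```text
0.02 -0.011 [271.4866 196.5015]
0.02 0.011 [273.3236 144.5555]
0.0 -0.011 [275.997  219.7229]
0.0 0.011 [278.3958 163.4178]
-0.02 -0.011 [281.4183 247.9453]
-0.02 0.011 [284.638  186.8438]
-0.04 -0.011 [288.0044 282.7124]
-0.04 0.011 [292.4628 216.5519]
cap [225.4338 240.1973] foot [225.1944 125.7477]
0.02 side crop [203.032  195.5134]
0 side crop [204.9902 179.1236]
-0.02 side crop [207.0225 162.114 ]
-0.054 side crop [210.6596 131.6728]
```

The pads sit about 40 mm higher than the reported TCP implies: the tips are at z≈0.086, on the shoulder, in both views. I'll open, go 40 mm lower and allow for that offset from here on.

```bash
python3 -m inch '[{"claw":1,"travel":[0,0,0],"turn":0},{"claw":1,"travel":[0,0,0],"turn":0},{"claw":1,"travel":[0,0,0],"turn":0},{"claw":1,"travel":[0,0,0],"turn":0},{"claw":1,"travel":[0,0,0],"turn":0}]'
python3 - <<'E'
from h import *
s=shot('w3')
w=cv2.imread('pics/w3.png')
sd=imaging.get_image('side')[:,:,::-1]
cv2.imwrite('pics/c3.png',np.hstack([cv2.resize(w[150:450,150:450],(400,400)),cv2.resize(sd[80:280,280:480],(400,400),interpolation=cv2.INTER_CUBIC)]))
E
```

```text
clock: 3.25
position: [0.418, -0.1868, 0.0626]
ee_rot: [-0.0, 0.736, 0.677, -0.0]
contact_force: [-0.2, -0.2, -0.1]
width: 0.0856
gripper_force: 0.0
```

View pics/c3.png

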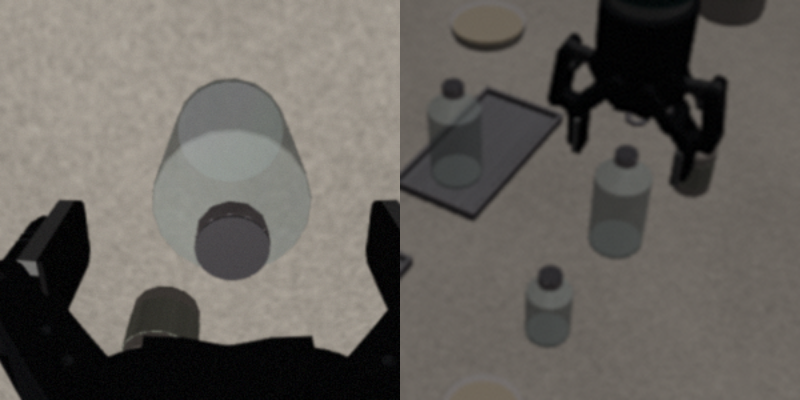

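```bash
python3 -m inch '[{"claw":1,"travel":[0.005,0.015,-0.05],"turn":0},{"claw":1,"travel":[0.005,0.015,-0.1],"turn":0},{"claw":1,"travel":[0.005,0.015,-0.15],"turn":0},{"claw":1,"travel":[0.005,0.015,-0.2],"turn":0},{"claw":1,"travel":[0.005,0.015,-0.2],"turn":0}]'
python3 -m inch '[{"claw":0,"travel":[0,0,0],"turn":0},{"claw":0,"travel":[0,0,0],"turn":0},{"claw":0,"travel":[0,0,0],"turn":0},{"claw":0,"travel":[0,0,0],"turn":0},{"claw":0,"travel":[0,0,0],"turn":0}]' 40
python3 -m inch '[{"claw":0,"travel":[0,0,0],"turn":0},{"claw":0,"travel":[0,0,0],"turn":0}]'
```

```text
clock: 3.85
position: [0.4177, -0.1831, 0.0209]
ee_rot: [-0.002, 0.736, 0.677, -0.0]
contact_force: [-0.0, -0.1, 0.3]
width: 0.0854
gripper_force: 0.0
clock: 4.35
position: [0.4195, -0.1842, 0.0233]
ee_rot: [0.001, 0.736, 0.677, 0.0]
contact_force: [0.6, 0.4, 3.8]
width: 0.0511
gripper_force: 42.2
clock: 4.55
position: [0.4196, -0.1842, 0.0233]
ee_rot: [0.001, 0.736, 0.677, 0.0]
contact_force: [-0.5, 0.1, 5.8]
width: 0.0512
gripper_force: 42.3
```

Width is 51 mm, so this is a good grip on the glass. Now lift and carry.

```bash
python3 -m inch '[{"claw":0,"travel":[0,0,0.08],"turn":0},{"claw":0,"travel":[0,0,0.2],"turn":0},{"claw":0,"travel":[0,0,0.35],"turn":0},{"claw":0,"travel":[0,0,0.45],"turn":0},{"claw":0,"travel":[0,0,0.45],"turn":0}]'
python3 -m inch '[{"claw":0,"travel":[0.1,-0.12,0],"turn":0},{"claw":0,"travel":[0.2,-0.25,0],"turn":0},{"claw":0,"travel":[0.3,-0.4,0],"turn":0},{"claw":0,"travel":[0.45,-0.52,0],"turn":0},{"claw":0,"travel":[0.6,-0.55,0],"turn":0}]'
python3 -m inch '[{"claw":0,"travel":[0.12,0,0],"turn":0},{"claw":0,"travel":[0.205,0,0],"turn":0},{"claw":0,"travel":[0.205,0,0],"turn":0},{"claw":0,"travel":[0.205,0,0],"turn":0}]'
python3 - <<'E'
from h import *
s=shot('w4');print(s['position'],s['width'])
w=cv2.imread('pics/w4.png')
sd=imaging.get_image('side')[:,:,::-1]
cv2.imwrite('pics/c4.png',np.hstack([cv2.resize(w,(533,400)),cv2.resize(sd[60:260,230:363],(267,400),interpolation=cv2.INTER_CUBIC)]))
E
```

```text
clock: 5.05
position: [0.4205, -0.1848, 0.1147]
ee_rot: [0.003, 0.736, 0.677, 0.001]
contact_force: [0.4, -0.4, -2.0]
width: 0.0511
gripper_force: 42.3
clock: 5.55
position: [0.539, -0.2963, 0.1103]
ee_rot: [-0.001, 0.737, 0.676, -0.001]
contact_force: [0.8, 0.4, -2.0]
width: 0.0511
gripper_force: 42.3
clock: 5.95
position: [0.5786, -0.293, 0.1105]
ee_rot: [-0.002, 0.736, 0.677, -0.001]
contact_force: [-1.4, -0.7, -1.4]
width: 0.0514
gripper_force: 42.4
[ 0.5786 -0.293   0.1105] 0.05138582476348395
```

View pics/c4.png

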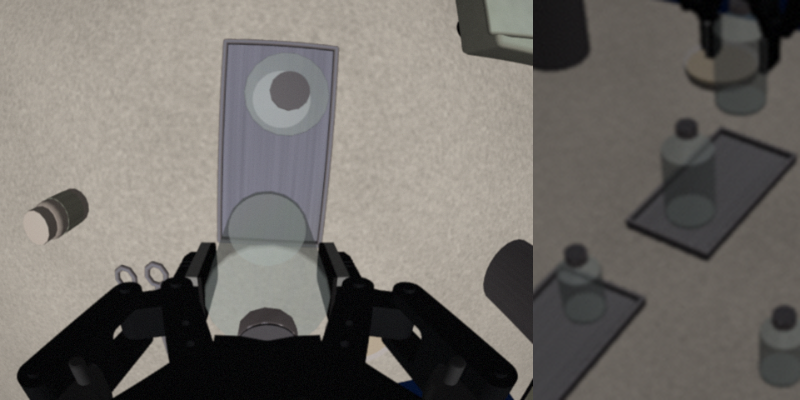

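Large vial is held upright over the near end of its tray, the kept one undisturbed. Now lower.

```bash
python3 -m inch '[{"claw":0,"travel":[0.01,-0.005,-0.1],"turn":0},{"claw":0,"travel":[0.01,-0.005,-0.2],"turn":0},{"claw":0,"travel":[0.01,-0.005,-0.3],"turn":0},{"claw":0,"travel":[0.01,-0.005,-0.36],"turn":0},{"claw":0,"travel":[0.01,-0.005,-0.385],"turn":0}]'
python3 -m inch '[{"claw":0,"travel":[0,0,-0.005],"turn":0},{"claw":0,"travel":[0,0,-0.01],"turn":0},{"claw":0,"travel":[0,0,-0.015],"turn":0},{"claw":0,"travel":[0,0,-0.02],"turn":0},{"claw":0,"travel":[0,0,-0.02],"turn":0}]'
```

```text
clock: 6.55
position: [0.5805, -0.2943, 0.0345]
ee_rot: [-0.001, 0.736, 0.677, -0.0]
contact_force: [-0.3, -0.4, -0.9]
width: 0.0513
gripper_force: 42.3
clock: 7.05
position: [0.5822, -0.2949, 0.0321]
ee_rot: [0.0, 0.736, 0.677, 0.0]
contact_force: [0.7, 0.9, -1.7]
width: 0.0515
gripper_force: 42.3
```

```bash
python3 -m inch '[{"claw":0,"travel":[0,0,-0.01],"turn":0},{"claw":0,"travel":[0,0,-0.02],"turn":0},{"claw":0,"travel":[0,0,-0.025],"turn":0},{"claw":0,"travel":[0,0,-0.025],"turn":0}]'
python3 -m inch '[{"claw":0,"travel":[0,0,-0.005],"turn":0},{"claw":0,"travel":[0,0,-0.005],"turn":0},{"claw":0,"travel":[0,0,-0.005],"turn":0}]'
```

```text
clock: 7.45
position: [0.5819, -0.2948, 0.0266]
ee_rot: [-0.0, 0.736, 0.677, -0.0]
contact_force: [0.2, 0.4, -1.6]
width: 0.0511
gripper_force: 42.4
clock: 7.75
position: [0.5821, -0.2949, 0.0264]
ee_rot: [0.0, 0.736, 0.677, 0.0]
contact_force: [-1.3, 1.1, 4.0]
width: 0.051
gripper_force: 42.7
```

Contact is felt at the expected height. Release, rise, and go to the near medium vial.

```bash
python3 -m inch '[{"claw":1,"travel":[0,0,0],"turn":0},{"claw":1,"travel":[0,0,0],"turn":0},{"claw":1,"travel":[0,0,0],"turn":0},{"claw":1,"travel":[0,0,0],"turn":0},{"claw":1,"travel":[0,0,0],"turn":0}]'
python3 -m inch '[{"claw":1,"travel":[0,0,0.15],"turn":0},{"claw":1,"travel":[0,0,0.35],"turn":0},{"claw":1,"travel":[0,0,0.6],"turn":0},{"claw":1,"travel":[0,0,0.65],"turn":0},{"claw":1,"travel":[0,0,0.65],"turn":0}]'
python3 -m inch '[{"claw":1,"travel":[-0.4,0.6,0],"turn":0},{"claw":1,"travel":[-0.4,0.6,0],"turn":0},{"claw":1,"travel":[-0.4,0.6,0],"turn":0},{"claw":1,"travel":[-0.4,0.6,0],"turn":0},{"claw":1,"travel":[-0.4,0.6,0],"turn":0}]'
python3 -m inch '[{"claw":1,"travel":[-0.32,0.6,0],"turn":0},{"claw":1,"travel":[-0.32,0.6,0],"turn":0},{"claw":1,"travel":[-0.32,0.6,0],"turn":0},{"claw":1,"travel":[-0.32,0.6,0],"turn":0},{"claw":1,"travel":[-0.32,0.6,0],"turn":0}]'
python3 - <<'E'
from h import *
s=shot('w5');print(s['position'])
for P in ([.4377,-.0546,.073],[.5806,-.2942,.110],[.6277,-.0494,.076],[.597,-.2095,.11]): print(wproj(P,s)*1.25)
w=cv2.imread('pics/w5.png');cv2.imwrite('pics/c5.png',cv2.resize(w,(800,600)))
E
```

```text
clock: 8.25
position: [0.582, -0.2949, 0.0256]
ee_rot: [-0.0, 0.736, 0.677, 0.0]
contact_force: [0.1, -0.5, 0.5]
width: 0.0855
gripper_force: 0.0
clock: 8.75
position: [0.5835, -0.2957, 0.1587]
ee_rot: [0.003, 0.736, 0.677, 0.001]
contact_force: [0.9, 0.0, 0.2]
width: 0.0856
gripper_force: 0.0
clock: 9.25
position: [0.5007, -0.1737, 0.1543]
ee_rot: [-0.001, 0.736, 0.677, -0.001]
contact_force: [0.0, 0.1, -0.6]
width: 0.0856
gripper_force: 0.0
clock: 9.75
position: [0.439, -0.0554, 0.1554]
ee_rot: [0.001, 0.736, 0.677, -0.0]
contact_force: [0.7, -0.1, 0.6]
width: 0.0855
gripper_force: 0.0
[ 0.439  -0.0554  0.1554]
[397.3744 303.2882]
[608.9536 599.1826]
[704.3453 272.001 ]
[652.7039 519.6324]
```

View pics/c5.png

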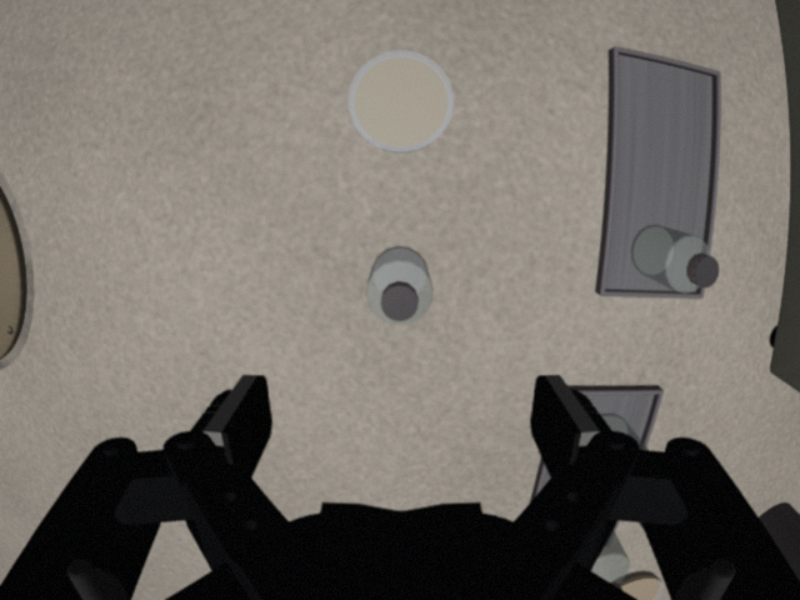

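Medium cap seen at (400,300) against (397,303) predicted. Descend and grasp.

```bash
python3 -m inch '[{"claw":1,"travel":[-0.006,0.004,-0.2],"turn":0},{"claw":1,"travel":[-0.006,0.004,-0.4],"turn":0},{"claw":1,"travel":[-0.006,0.004,-0.6],"turn":0},{"claw":1,"travel":[-0.006,0.004,-0.75],"turn":0},{"claw":1,"travel":[-0.006,0.004,-0.8],"turn":0}]'
python3 -m inch '[{"claw":-0.3,"travel":[0,0,0],"turn":0},{"claw":-0.3,"travel":[0,0,0],"turn":0},{"claw":-0.3,"travel":[0,0,0],"turn":0},{"claw":-0.3,"travel":[0,0,0],"turn":0},{"claw":-0.3,"travel":[0,0,0],"turn":0}]' 40
python3 -m inch '[{"claw":-0.3,"travel":[0,0,0],"turn":0},{"claw":-0.3,"travel":[0,0,0],"turn":0}]'
```

```text
clock: 10.3
position: [0.4359, -0.055, -0.0073]
ee_rot: [-0.002, 0.737, 0.676, -0.001]
contact_force: [-0.4, 0.0, 1.8]
width: 0.0852
gripper_force: 0.0
clock: 10.8
position: [0.4385, -0.0547, -0.0027]
ee_rot: [0.002, 0.736, 0.677, 0.001]
contact_force: [-0.2, -2.4, 6.5]
width: 0.0391
gripper_force: 40.8
clock: 11.0
position: [0.4384, -0.0547, -0.0027]
ee_rot: [0.002, 0.736, 0.677, 0.001]
contact_force: [0.0, -0.5, 6.6]
width: 0.0392
gripper_force: 40.8
```

```bash
python3 -m inch '[{"claw":-0.3,"travel":[0,0,0.08],"turn":0},{"claw":-0.3,"travel":[0,0,0.2],"turn":0},{"claw":-0.3,"travel":[0,0,0.35],"turn":0},{"claw":-0.3,"travel":[0,0,0.45],"turn":0},{"claw":-0.3,"travel":[0,0,0.45],"turn":0}]'
python3 -m inch '[{"claw":-0.3,"travel":[0.05,0.14,0],"turn":0},{"claw":-0.3,"travel":[0.15,0.28,0],"turn":0},{"claw":-0.3,"travel":[0.3,0.32,0],"turn":0},{"claw":-0.3,"travel":[0.5,0.32,0],"turn":0},{"claw":-0.3,"travel":[0.7,0.32,0],"turn":0}]'
python3 -m inch '[{"claw":-0.3,"travel":[0.18,0,0],"turn":0},{"claw":-0.3,"travel":[0.29,0,0],"turn":0},{"claw":-0.3,"travel":[0.29,0,0],"turn":0},{"claw":-0.3,"travel":[0.29,0,0],"turn":0}]'
python3 -m inch '[{"claw":-0.3,"travel":[0,0,-0.1],"turn":0},{"claw":-0.3,"travel":[0,0,-0.2],"turn":0},{"claw":-0.3,"travel":[0,0,-0.28],"turn":0},{"claw":-0.3,"travel":[0,0,-0.33],"turn":0},{"claw":-0.3,"travel":[0,0,-0.33],"turn":0}]'
```

```text
clock: 11.5
position: [0.4391, -0.0545, 0.0886]
ee_rot: [0.003, 0.736, 0.677, 0.002]
contact_force: [-0.7, 0.3, -0.6]
width: 0.0388
gripper_force: 40.6
clock: 12.0
position: [0.577, 0.0108, 0.0846]
ee_rot: [-0.001, 0.736, 0.677, -0.001]
contact_force: [0.4, -0.5, -1.0]
width: 0.0392
gripper_force: 40.6
clock: 12.4
position: [0.6333, 0.0102, 0.0841]
ee_rot: [-0.001, 0.736, 0.677, -0.001]
contact_force: [-0.3, -1.1, -1.1]
width: 0.0392
gripper_force: 40.6
clock: 12.9
position: [0.6321, 0.0102, 0.0181]
ee_rot: [-0.002, 0.736, 0.677, -0.002]
contact_force: [-0.7, 0.6, -1.2]
width: 0.0393
gripper_force: 40.6
```

```bash
python3 -m inch '[{"claw":-0.3,"travel":[0.015,-0.005,-0.02],"turn":0},{"claw":-0.3,"travel":[0.015,-0.005,-0.04],"turn":0},{"claw":-0.3,"travel":[0.015,-0.005,-0.06],"turn":0},{"claw":-0.3,"travel":[0.015,-0.005,-0.07],"turn":0},{"claw":-0.3,"travel":[0.015,-0.005,-0.07],"turn":0}]'
python3 -m inch '[{"claw":-0.3,"travel":[0,0,-0.006],"turn":0},{"claw":-0.3,"travel":[0,0,-0.012],"turn":0},{"claw":-0.3,"travel":[0,0,-0.015],"turn":0},{"claw":-0.3,"travel":[0,0,-0.015],"turn":0}]'
```

```text
clock: 13.4
position: [0.6376, 0.009, 0.0055]
ee_rot: [-0.0, 0.736, 0.677, -0.0]
contact_force: [0.5, 0.3, -0.5]
width: 0.0393
gripper_force: 40.6
clock: 13.8
position: [0.6378, 0.009, 0.0027]
ee_rot: [0.0, 0.736, 0.677, -0.0]
contact_force: [-0.6, 0.4, -1.0]
width: 0.0391
gripper_force: 40.6
```

```bash
python3 -m inch '[{"claw":-0.3,"travel":[0,0,-0.005],"turn":0},{"claw":-0.3,"travel":[0,0,-0.01],"turn":0},{"claw":-0.3,"travel":[0,0,-0.013],"turn":0},{"claw":-0.3,"travel":[0,0,-0.013],"turn":0}]'
```

```text
clock: 14.2
position: [0.6378, 0.009, 0.0004]
ee_rot: [0.0, 0.736, 0.677, 0.0]
contact_force: [-0.9, -0.2, 1.4]
width: 0.039
gripper_force: 40.8
```

```bash
python3 -m inch '[{"claw":1,"travel":[0,0,0],"turn":0},{"claw":1,"travel":[0,0,0],"turn":0},{"claw":1,"travel":[0,0,0],"turn":0},{"claw":1,"travel":[0,0,0],"turn":0},{"claw":1,"travel":[0,0,0],"turn":0}]'
python3 -m inch '[{"claw":1,"travel":[0,0,0.15],"turn":0},{"claw":1,"travel":[0,0,0.35],"turn":0},{"claw":1,"travel":[0,0,0.6],"turn":0},{"claw":1,"travel":[0,0,0.78],"turn":0},{"claw":1,"travel":[0,0,0.78],"turn":0}]'
python3 -m inch '[{"claw":1,"travel":[-0.69,0.65,0],"turn":0},{"claw":1,"travel":[-0.69,0.65,0],"turn":0},{"claw":1,"travel":[-0.69,0.65,0],"turn":0},{"claw":1,"travel":[-0.69,0.65,0],"turn":0},{"claw":1,"travel":[-0.69,0.65,0],"turn":0}]'
python3 -m inch '[{"claw":1,"travel":[-0.69,0.65,0],"turn":0},{"claw":1,"travel":[-0.69,0.65,0],"turn":0},{"claw":1,"travel":[-0.69,0.65,0],"turn":0},{"claw":1,"travel":[-0.69,0.65,0],"turn":0},{"claw":1,"travel":[-0.69,0.65,0],"turn":0}]'
python3 - <<'E'
from h import *
s=shot('w6');print(s['position'])
for P in ([.3605,.2703,.073],[.41,.1935,.045],[.5452,.246,.048],[.6367,.0088,.076]): print(wproj(P,s)*1.25)
w=cv2.imread('pics/w6.png');cv2.imwrite('pics/c6.png',cv2.resize(w,(800,600)))
E
```

```text
clock: 14.7
position: [0.6379, 0.009, 0.0001]
ee_rot: [0.0, 0.736, 0.677, 0.0]
contact_force: [0.8, -0.3, 0.6]
width: 0.0852
gripper_force: 0.0
clock: 15.2
position: [0.6419, 0.0086, 0.1629]
ee_rot: [0.005, 0.736, 0.677, 0.004]
contact_force: [1.8, -0.0, -0.1]
width: 0.0854
gripper_force: 0.0
clock: 15.7
position: [0.4944, 0.1416, 0.1553]
ee_rot: [-0.002, 0.735, 0.678, -0.001]
contact_force: [0.5, -1.2, -0.1]
width: 0.0856
gripper_force: 0.0
clock: 16.2
position: [0.3581, 0.2708, 0.1555]
ee_rot: [-0.001, 0.735, 0.678, -0.001]
contact_force: [1.0, 0.3, 0.7]
width: 0.0853
gripper_force: 0.0
[0.3581 0.2708 0.1555]
[404.7739 305.1847]
[487.552 397.778]
[676.3308 308.0264]
[720.4884 550.9007]
```

View pics/c6.png

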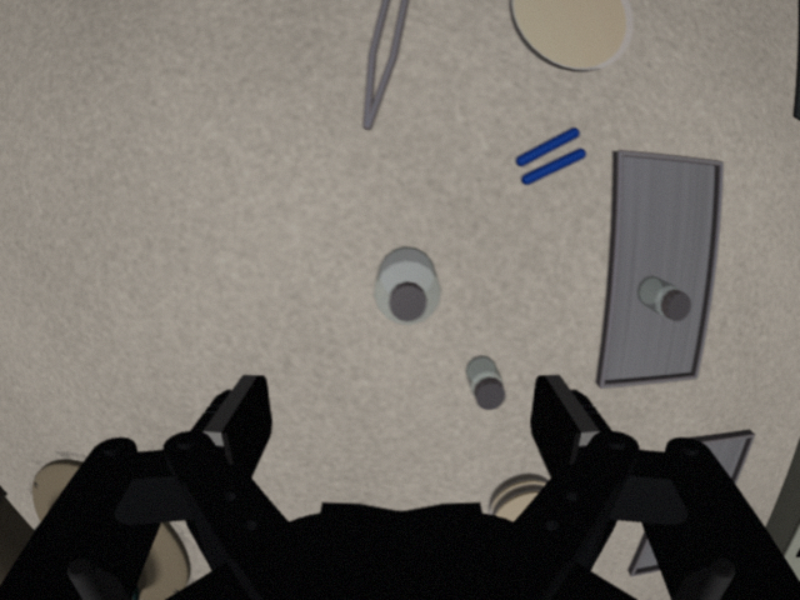

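Medium cap at (408,300) against (405,305), so the fit is within 2 mm. Descend and grasp.

```bash
python3 -m inch '[{"claw":1,"travel":[0.012,0,-0.2],"turn":0},{"claw":1,"travel":[0.012,0,-0.4],"turn":0},{"claw":1,"travel":[0.012,0,-0.6],"turn":0},{"claw":1,"travel":[0.012,0,-0.75],"turn":0},{"claw":1,"travel":[0.012,0,-0.8],"turn":0}]'
python3 -m inch '[{"claw":-0.3,"travel":[0,0,0],"turn":0},{"claw":-0.3,"travel":[0,0,0],"turn":0},{"claw":-0.3,"travel":[0,0,0],"turn":0},{"claw":-0.3,"travel":[0,0,0],"turn":0},{"claw":-0.3,"travel":[0,0,0],"turn":0}]' 40
python3 -m inch '[{"claw":-0.3,"travel":[0,0,0],"turn":0},{"claw":-0.3,"travel":[0,0,0],"turn":0}]'
```

```text
clock: 16.75
position: [0.3635, 0.2669, -0.0068]
ee_rot: [-0.0, 0.737, 0.676, -0.003]
contact_force: [-0.1, -0.4, 0.4]
width: 0.0849
gripper_force: 0.0
clock: 17.25
position: [0.3655, 0.2695, -0.0023]
ee_rot: [0.001, 0.736, 0.677, 0.002]
contact_force: [1.0, -1.2, 6.7]
width: 0.0391
gripper_force: 40.6
clock: 17.45
position: [0.3655, 0.2695, -0.0023]
ee_rot: [0.001, 0.736, 0.677, 0.002]
contact_force: [0.7, -1.1, 6.3]
width: 0.0391
gripper_force: 40.6
```

```bash
python3 -m inch '[{"claw":-0.3,"travel":[0,0,0.08],"turn":0},{"claw":-0.3,"travel":[0,0,0.2],"turn":0},{"claw":-0.3,"travel":[0,0,0.35],"turn":0},{"claw":-0.3,"travel":[0,0,0.48],"turn":0},{"claw":-0.3,"travel":[0,0,0.48],"turn":0}]'
python3 -m inch '[{"claw":-0.3,"travel":[0.08,-0.12,0],"turn":0},{"claw":-0.3,"travel":[0.2,-0.3,0],"turn":0},{"claw":-0.3,"travel":[0.32,-0.48,0],"turn":0},{"claw":-0.3,"travel":[0.45,-0.66,0],"turn":0},{"claw":-0.3,"travel":[0.6,-0.85,0],"turn":0}]'
python3 -m inch '[{"claw":-0.3,"travel":[0.18,-0.13,0],"turn":0},{"claw":-0.3,"travel":[0.38,-0.175,0],"turn":0},{"claw":-0.3,"travel":[0.58,-0.175,0],"turn":0},{"claw":-0.3,"travel":[0.72,-0.175,0],"turn":0},{"claw":-0.3,"travel":[0.783,-0.175,0],"turn":0}]'
python3 -m inch '[{"claw":-0.3,"travel":[0,0,0],"turn":0},{"claw":-0.3,"travel":[0,0,-0.1],"turn":0},{"claw":-0.3,"travel":[0,0,-0.2],"turn":0},{"claw":-0.3,"travel":[0,0,-0.25],"turn":0},{"claw":-0.3,"travel":[0,0,-0.25],"turn":0}]'
```

```text
clock: 17.95
position: [0.367, 0.2706, 0.096]
ee_rot: [0.001, 0.736, 0.677, 0.005]
contact_force: [0.1, 0.7, -0.7]
width: 0.0388
gripper_force: 40.6
clock: 18.45
position: [0.4838, 0.0977, 0.0915]
ee_rot: [-0.0, 0.736, 0.677, -0.0]
contact_force: [1.7, 0.5, -0.7]
width: 0.0393
gripper_force: 40.5
clock: 18.95
position: [0.6435, 0.0635, 0.0908]
ee_rot: [0.0, 0.736, 0.676, 0.0]
contact_force: [-1.0, 0.1, -0.5]
width: 0.0393
gripper_force: 40.6
clock: 19.45
position: [0.6382, 0.0641, 0.0402]
ee_rot: [-0.002, 0.736, 0.677, -0.002]
contact_force: [-0.4, 0.5, -1.1]
width: 0.0391
gripper_force: 40.6
```

```bash
python3 -m inch '[{"claw":-0.3,"travel":[0,0.005,-0.06],"turn":0},{"claw":-0.3,"travel":[0,0.005,-0.11],"turn":0},{"claw":-0.3,"travel":[0,0.005,-0.15],"turn":0},{"claw":-0.3,"travel":[0,0.005,-0.175],"turn":0},{"claw":-0.3,"travel":[0,0.005,-0.175],"turn":0}]'
python3 -m inch '[{"claw":-0.3,"travel":[0,0,-0.006],"turn":0},{"claw":-0.3,"travel":[0,0,-0.012],"turn":0},{"claw":-0.3,"travel":[0,0,-0.015],"turn":0},{"claw":-0.3,"travel":[0,0,-0.015],"turn":0}]'
```

```text
clock: 19.95
position: [0.6402, 0.0649, 0.0062]
ee_rot: [-0.001, 0.736, 0.677, -0.001]
contact_force: [0.0, -0.0, -0.3]
width: 0.0392
gripper_force: 40.6
clock: 20.35
position: [0.6409, 0.0649, 0.0043]
ee_rot: [0.0, 0.736, 0.677, 0.0]
contact_force: [0.3, -0.5, -1.4]
width: 0.0389
gripper_force: 40.6
```

```bash
python3 -m inch '[{"claw":-0.3,"travel":[0,0,-0.006],"turn":0},{"claw":-0.3,"travel":[0,0,-0.012],"turn":0},{"claw":-0.3,"travel":[0,0,-0.017],"turn":0},{"claw":-0.3,"travel":[0,0,-0.017],"turn":0}]'
python3 -m inch '[{"claw":-0.3,"travel":[0,0,-0.004],"turn":0},{"claw":-0.3,"travel":[0,0,-0.004],"turn":0}]'
```

```text
clock: 20.75
position: [0.6408, 0.0649, 0.0008]
ee_rot: [0.0, 0.736, 0.677, 0.0]
contact_force: [0.1, 0.2, 0.7]
width: 0.0391
gripper_force: 40.6
clock: 20.95
position: [0.6409, 0.0649, 0.0008]
ee_rot: [0.0, 0.736, 0.677, 0.0]
contact_force: [-0.8, -0.1, 4.5]
width: 0.0387
gripper_force: 41.1
```

```bash
python3 -m inch '[{"claw":1,"travel":[0,0,0],"turn":0},{"claw":1,"travel":[0,0,0],"turn":0},{"claw":1,"travel":[0,0,0],"turn":0},{"claw":1,"travel":[0,0,0],"turn":0},{"claw":1,"travel":[0,0,0],"turn":0}]'
python3 -m inch '[{"claw":1,"travel":[0,0,0.15],"turn":0},{"claw":1,"travel":[0,0,0.35],"turn":0},{"claw":1,"travel":[0,0,0.6],"turn":0},{"claw":1,"travel":[0,0,0.75],"turn":0},{"claw":1,"travel":[0,0,0.75],"turn":0}]'
python3 -m inch '[{"claw":1,"travel":[-0.58,0.32,0],"turn":0},{"claw":1,"travel":[-0.58,0.32,0],"turn":0},{"claw":1,"travel":[-0.58,0.32,0],"turn":0},{"claw":1,"travel":[-0.58,0.32,0],"turn":0},{"claw":1,"travel":[-0.58,0.32,0],"turn":0}]'
python3 -m inch '[{"claw":0.4,"travel":[-0.575,0.325,0],"turn":0},{"claw":0.4,"travel":[-0.575,0.325,0],"turn":0},{"claw":0.4,"travel":[-0.575,0.325,0],"turn":0},{"claw":0.4,"travel":[-0.575,0.325,0],"turn":0},{"claw":0.4,"travel":[-0.575,0.325,0],"turn":0}]'
python3 - <<'E'
from h import *
s=shot('w7');print(s['position'])
for P in ([.41,.1935,.045],[.5452,.246,.048],[.6421,.0645,.076],[.6367,.0088,.076]): print(wproj(P,s)*1.25)
w=cv2.imread('pics/w7.png');cv2.imwrite('pics/c7.png',cv2.resize(w,(800,600)))
E
```

```text
clock: 21.45
position: [0.6408, 0.065, -0.0003]
ee_rot: [-0.0, 0.736, 0.677, -0.0]
contact_force: [0.7, -1.0, 0.2]
width: 0.0856
gripper_force: 0.0
clock: 21.95
position: [0.6444, 0.065, 0.1559]
ee_rot: [0.004, 0.736, 0.677, 0.004]
contact_force: [0.6, 0.1, 0.1]
width: 0.0858
gripper_force: 0.0
clock: 22.45
position: [0.5244, 0.1292, 0.1495]
ee_rot: [0.0, 0.736, 0.677, -0.0]
contact_force: [-0.1, 0.2, 0.6]
width: 0.0856
gripper_force: 0.0
clock: 22.95
position: [0.4112, 0.194, 0.15]
ee_rot: [0.001, 0.736, 0.677, 0.001]
contact_force: [-0.8, 0.0, 0.2]
width: 0.06
gripper_force: 0.0
[0.4112 0.194  0.15  ]
[397.7113 294.4638]
[614.8886 194.5346]
[723.1875 448.3754]
[700.7299 505.8575]
```

View pics/c7.png

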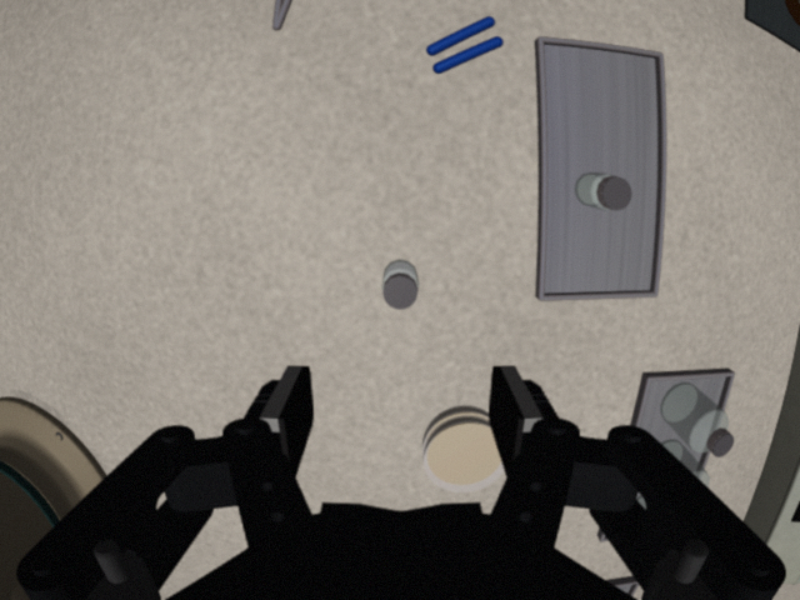

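Small cap at (400,291) against (398,294) predicted, and the far medium vial stands in its tray. Descend and grasp.

```bash
python3 -m inch '[{"claw":0.4,"travel":[-0.004,0.002,-0.2],"turn":0},{"claw":0.4,"travel":[-0.004,0.002,-0.4],"turn":0},{"claw":0.4,"travel":[-0.004,0.002,-0.6],"turn":0},{"claw":0.4,"travel":[-0.004,0.002,-0.74],"turn":0},{"claw":0.4,"travel":[-0.004,0.002,-0.79],"turn":0}]'
python3 -m inch '[{"claw":0.4,"travel":[0,0,-0.02],"turn":0},{"claw":0.4,"travel":[0,0,-0.03],"turn":0},{"claw":0.4,"travel":[0,0,-0.03],"turn":0}]'
python3 -m inch '[{"claw":-0.7,"travel":[0,0,0],"turn":0},{"claw":-0.7,"travel":[0,0,0],"turn":0},{"claw":-0.7,"travel":[0,0,0],"turn":0},{"claw":-0.7,"travel":[0,0,0],"turn":0},{"claw":-0.7,"travel":[0,0,0],"turn":0}]' 30
python3 -m inch '[{"claw":-0.7,"travel":[0,0,0],"turn":0},{"claw":-0.7,"travel":[0,0,0],"turn":0}]'
```

```text
clock: 23.5
position: [0.4089, 0.1931, -0.0109]
ee_rot: [-0.001, 0.737, 0.676, -0.002]
contact_force: [-0.6, 0.2, -0.5]
width: 0.0599
gripper_force: 0.0
clock: 23.8
position: [0.4105, 0.1946, -0.0132]
ee_rot: [0.001, 0.736, 0.677, 0.001]
contact_force: [0.4, 0.6, -0.1]
width: 0.0597
gripper_force: 0.0
clock: 24.3
position: [0.4096, 0.1946, -0.0132]
ee_rot: [0.0, 0.736, 0.677, 0.001]
contact_force: [-0.9, -0.3, 5.9]
width: 0.023
gripper_force: 29.3
clock: 24.5
position: [0.4096, 0.1946, -0.0132]
ee_rot: [0.0, 0.736, 0.677, 0.001]
contact_force: [-0.3, 0.1, 6.4]
width: 0.0227
gripper_force: 29.3
```

```bash
python3 -m inch '[{"claw":-0.7,"travel":[0,0,0.08],"turn":0},{"claw":-0.7,"travel":[0,0,0.2],"turn":0},{"claw":-0.7,"travel":[0,0,0.35],"turn":0},{"claw":-0.7,"travel":[0,0,0.45],"turn":0},{"claw":-0.7,"travel":[0,0,0.45],"turn":0}]'
python3 -m inch '[{"claw":-0.7,"travel":[0.05,0.12,0],"turn":0},{"claw":-0.7,"travel":[0.12,0.3,0],"turn":0},{"claw":-0.7,"travel":[0.2,0.48,0],"turn":0},{"claw":-0.7,"travel":[0.38,0.535,0],"turn":0},{"claw":-0.7,"travel":[0.55,0.535,0],"turn":0}]'
python3 -m inch '[{"claw":-0.7,"travel":[0.12,0,0],"turn":0},{"claw":-0.7,"travel":[0.19,0,0],"turn":0},{"claw":-0.7,"travel":[0.19,0,0],"turn":0},{"claw":-0.7,"travel":[0.19,0,-0.1],"turn":0},{"claw":-0.7,"travel":[0.19,0,-0.2],"turn":0}]'
python3 -m inch '[{"claw":-0.7,"travel":[0,0,-0.08],"turn":0},{"claw":-0.7,"travel":[0,0,-0.14],"turn":0},{"claw":-0.7,"travel":[0,0,-0.18],"turn":0},{"claw":-0.7,"travel":[0,0,-0.18],"turn":0},{"claw":-0.7,"travel":[0,0,-0.18],"turn":0}]'
```

```text
clock: 25.0
position: [0.4112, 0.1951, 0.0786]
ee_rot: [0.002, 0.736, 0.677, 0.003]
contact_force: [-0.2, -0.4, -0.6]
width: 0.0229
gripper_force: 29.7
clock: 25.5
position: [0.5191, 0.3035, 0.0746]
ee_rot: [-0.0, 0.735, 0.678, -0.0]
contact_force: [0.4, 0.3, 0.5]
width: 0.0228
gripper_force: 29.7
clock: 26.0
position: [0.5555, 0.3012, 0.0357]
ee_rot: [-0.0, 0.736, 0.677, -0.0]
contact_force: [-0.2, 0.2, 0.0]
width: 0.0229
gripper_force: 29.7
clock: 26.5
position: [0.5571, 0.3015, 0.0003]
ee_rot: [0.0, 0.736, 0.677, 0.0]
contact_force: [-0.1, -0.2, -0.4]
width: 0.0228
gripper_force: 29.6
```

```bash
python3 -m inch '[{"claw":-0.7,"travel":[0,0,-0.01],"turn":0},{"claw":-0.7,"travel":[0,0,-0.025],"turn":0},{"claw":-0.7,"travel":[0,0,-0.04],"turn":0},{"claw":-0.7,"travel":[0,0,-0.04],"turn":0}]'
python3 -m inch '[{"claw":-0.7,"travel":[0,0,-0.005],"turn":0},{"claw":-0.7,"travel":[0,0,-0.01],"turn":0},{"claw":-0.7,"travel":[0,0,-0.01],"turn":0}]'
```

```text
clock: 26.9
position: [0.5567, 0.3012, -0.0084]
ee_rot: [-0.0, 0.736, 0.677, -0.0]
contact_force: [-0.4, 0.8, -0.4]
width: 0.0229
gripper_force: 29.6
clock: 27.2
position: [0.5571, 0.3014, -0.0101]
ee_rot: [0.0, 0.736, 0.677, 0.0]
contact_force: [0.0, 0.8, -0.4]
width: 0.023
gripper_force: 29.7
```

```bash
python3 -m inch '[{"claw":-0.7,"travel":[0,0,-0.003],"turn":0},{"claw":-0.7,"travel":[0,0,-0.005],"turn":0},{"claw":-0.7,"travel":[0,0,-0.005],"turn":0}]'
python3 -m inch '[{"claw":0.1,"travel":[0,0,0],"turn":0},{"claw":0.1,"travel":[0,0,0],"turn":0},{"claw":0.1,"travel":[0,0,0],"turn":0},{"claw":0.1,"travel":[0,0,0],"turn":0},{"claw":0.1,"travel":[0,0,0],"turn":0}]'
python3 -m inch '[{"claw":0.1,"travel":[0,0,0.1],"turn":0},{"claw":0.1,"travel":[0,0,0.3],"turn":0},{"claw":0.1,"travel":[0,0,0.5],"turn":0},{"claw":0.1,"travel":[0,0,0.7],"turn":0},{"claw":0.1,"travel":[0,0,0.9],"turn":0}]'
python3 -m inch '[{"claw":0.1,"travel":[-1,-0.2,0.1],"turn":0},{"claw":0.1,"travel":[-1,-0.2,0.1],"turn":0},{"claw":0.1,"travel":[-1,-0.2,0.1],"turn":0},{"claw":0.1,"travel":[-1,-0.2,0.1],"turn":0},{"claw":0.1,"travel":[-1,-0.2,0.1],"turn":0}]'
python3 - <<'E'
from h import *
t=imaging.get_image('top')[:,:,::-1];sd=imaging.get_image('side')[:,:,::-1]
cv2.imwrite('pics/end.png',np.vstack([cv2.resize(t[110:260,90:530],(800,273)),cv2.resize(sd[100:460,100:400],(273,327)).repeat(1,0).__class__((327,800,3),np.uint8)*0+np.pad(cv2.resize(sd[100:460,100:400],(273,327)),((0,0),(0,527),(0,0)))]))
E
```

```text
clock: 27.5
position: [0.5571, 0.3014, -0.0101]
ee_rot: [0.0, 0.736, 0.677, 0.0]
contact_force: [-1.6, -1.5, 5.0]
width: 0.0229
gripper_force: 30.2
clock: 28.0
position: [0.557, 0.3013, -0.0113]
ee_rot: [-0.0, 0.736, 0.677, -0.0]
contact_force: [-0.2, -0.6, -0.5]
width: 0.0471
gripper_force: 0.0
clock: 28.5
position: [0.5567, 0.3013, 0.1705]
ee_rot: [0.0, 0.736, 0.677, -0.0]
contact_force: [0.9, 0.5, 0.0]
width: 0.0471
gripper_force: 0.0
clock: 29.0
position: [0.3504, 0.2595, 0.1891]
ee_rot: [-0.001, 0.736, 0.677, -0.002]
contact_force: [0.6, -0.2, 0.1]
width: 0.0471
gripper_force: 0.0
```

View pics/end.png

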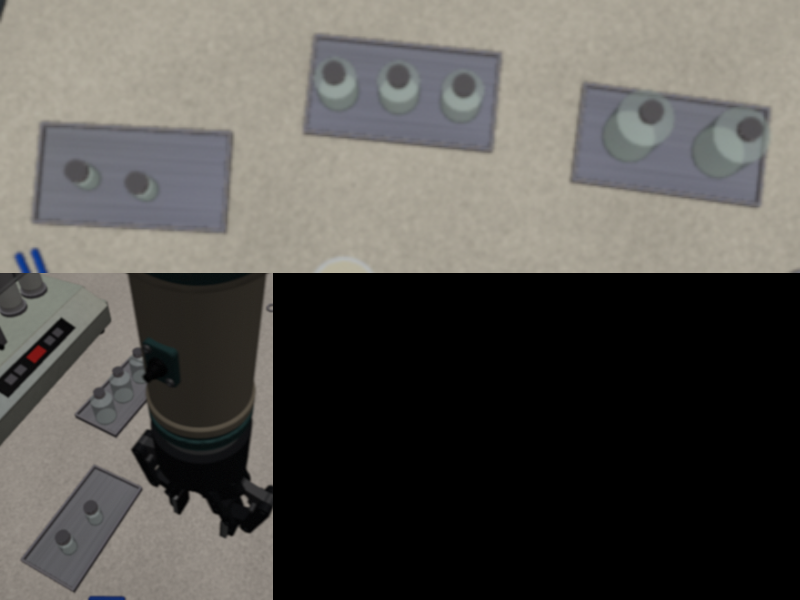

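All seven vials are upright in their trays: two small, three medium and two large. I'll check positions numerically once, then hand in.

Run:
```python
from h import *
from rig import ticket
M={'s':((.5556,.2572),-3.05),'m':((.6363,.0038),-5.46),'l':((.5866,-.2496),-7.55)}
ok=True
for k,uv,z,lx,ly in(('s',(76,171),.046,.037,.079),('m',(333,73),.073,.029,.071),('m',(398,76),.073,.029,.071),('l',(750,128),.107,.023,.065)):
    p=atz('top',np.array(uv)/1.818+[90,110],z)[:2];c,a=M[k];a=np.radians(a)
    q=np.array([[np.cos(a),np.sin(a)],[-np.sin(a),np.cos(a)]])@(p-c);print(k,q)
    ok&=abs(q[0])<lx and abs(q[1])<ly
if ok: print(ticket.sign_off())
```

```text
s [-0.0034  0.0425]
m [-0.004   0.0624]
m [-0.0011  0.0044]
l [ 0.0005 -0.0462]
the job is handed in; nothing more can be done
None
```

All four vials stand upright in the trays for their sizes, in place by a last camera check; the vials already in the trays look undisturbed, and the job was handed in at about 29 s of the 109 s, with no verdict shown.

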